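Hang the egg holder back on the crowded drip rack

TASK

Pick up the wire egg holder that stands on the counter and hang it by its hook on the drip rack, in the free notch between the two egg holders already hanging there: rest the hook gently on the smooth clip, slide it along until you feel it drop into the notch, and leave it hanging straight, fully down in the notch. Press only lightly, do not knock or shift the things hanging beside it, and leave the other things on the counter where they are.

Things in the scene. Friction and masses are not known exactly. Their poses are not given: they have to be found in the camera images.
- holder_tab (a point): Centre of the blue grip tab topping the egg holder that stands upright on the counter (the only one standing), 154 mm above its underside. Tab 12 mm thick along x, 26 mm wide along y, 36 mm tall: pinch its 12 mm from above. Holder 172 mm tall, 0.09 to 0.18 kg, wire cup 48 mm wide and 34 mm high at the bottom. z up, yaw as it stands.
- holder_hook (a point): Same holder and axes: middle of the underside of its hook's level round crossbar, 36.5 mm below holder_tab; it must end on the notch floor. Crossbar 5 mm thick, along x, from the stem (24 mm to -x, 5 mm wire up from the cup) to 18 mm to +x, where a prong turns down 14 mm. Hang it with the crossbar across the bar, bar between stem and prong, x along the rack's x, either way round.
- rack: Fixed rack: level bar 12 mm thick along its y on posts (y -160 and +136 mm, 183 mm tall), drip tray 100 x 320 x 12 mm below. Origin on the counter below landing; x across the bar away from the robot, y left, z up. Between the two holders a smooth aluminium clip, 16 mm thick, 82 mm long, caps the bar, top at z 175; elsewhere the bar is 1 mm lower. The clip is rigid and is spoiled by over 25 N.
- landing (a point): Point on the clip's top, mid bar, z 175 mm, rack y 0; axes as rack. Smooth clip for 12 mm to its right. To its left, the free notch: 8 mm wide, 12 mm deep (floor z 163), square-edged, open across x. The clip is clamped elsewhere each time, the notch not measured: its centre is 6 to 34 mm left (+y) of here. Find it by sliding the hook left under a light press until it drops.
- nb_left: Egg holder of the same shape hanging loose 92 mm to the left of point landing; its cup is 48 mm wide. Origin at the centre of its underside, 45.5 mm above the counter. Leave hanging undisturbed.
- nb_right: Egg holder of the same shape hanging loose 57 mm to the right of point landing; its cup is 48 mm wide. Origin at the centre of its underside, 45.5 mm above the counter. Leave hanging undisturbed.
- skimmer: Small skimmer (disc of 46 mm, same hook and tab) hanging loose 112 mm to the right of point landing. Origin 20 mm below its disc. Leave hanging undisturbed.
- mug: White mug, 76 mm wide, 85 mm tall, handle at its +y side, standing on the counter; origin at the centre of its underside. Leave where it is.
- sugar_jar: Amber glass sugar jar, 68 mm wide, 110 mm tall, standing on the counter; origin at the centre of its underside. Leave where it is.
- egg_cup: Small white egg cup, 48 mm wide, 50 mm tall, standing on the counter; origin at the centre of its underside. Leave where it is.

How it is judged:
On the way:
1. the egg holder is lifted clear of the counter (height (world z) of holder_hook above 0.17 m), for 0.1 s.
At the end, for the whole second after the job is handed in: The egg holder hangs at rest in the free notch: crossbar underside 158-167 mm above the rack's foot, 0-40 mm left of landing, within 16 mm of the bar's middle, upright within 0.15 rad, its x along the rack's x within 0.3 rad either way, speed under 0.03 m/s, over 0.3 N carried by the rack (z of holder_hook in the frame of rack between 0.158 and 0.167 m and y of holder_hook in the frame of rack between 0 and 0.04 m and x of holder_hook in the frame of rack between -0.016 and 0.016 m and angle between holder_hook's own z axis and vertical below 0.15 rad and angle between the x axis of holder_hook and the x axis of rack, either way round below 0.3 rad and contact force between holder and rack above 0.3 N and linear speed of holder below 0.03 m/s); the robot touches nothing.
It fails at once if the egg holder is pressed on the rack with more than 25 N (contact force between holder and rack above 25 N).
It fails at once if a thing hanging beside is knocked: shifted by more than 8 mm (distance of any of nb_left, nb_right, skimmer from where it was at the start of the episode above 0.008 m).
It fails at once if the mug, sugar jar or egg cup is shifted by more than 20 mm (distance of any of mug, sugar_jar, egg_cup from where it was at the start of the episode above 0.02 m).
It also fails if it takes over 72 s, if anything falls off the work surface, if the arm or the gripper's body presses on something with over 40 N, if the wrist force passes 120 N, or if a joint passes its speed limit or range.

ROBOT

A 6-joint arm with a two-finger parallel gripper is mounted at the origin on the work surface. World frame = base frame: x ahead of the robot, y to its left, z up, the work surface at z = 0. Lengths are in m, angles in rad, forces in N, time in s.
With the tool pointing down it reaches from about 0.275 to 0.725 m from the base axis. Payload 15.9 kg.
Tool frame: the origin (TCP) lies at the very end of the fingers, on their centre line; the grasp point (between the pads) lies 19 mm behind it; z points along the fingers, y is the line along which they close (so a half turn about z gives the same grasp; the last joint's range is limited). The gripper opens to 85 mm and grips with 20 to 120 N. Pads are 22 mm wide; open, the fingers measure 114 mm over their backs; the gripper's body (76 mm by 85 mm) begins 54 mm behind the grasp point. The pads swing forward as they close: fully open they stand 13 mm farther back than shut.
Start: joints at [1.132, 0.213, -0.034, 1.323, 0, 1.571], TCP at [0.212, 0.453, 0.231] pointing down, gripper open.
Joint ranges: [-2.98, 2.98], [-0.74, 1.72], [-1.14, 1.35], [-2.1, 2.04], [-1.57, 1.44], [-3.14, 3.14]. Speed limits (rad/s): [1.89, 1.89, 2.39, 2.57, 3.14, 3.14].

INTERFACE

Orientations are given as a unit quaternion [x, y, z, w].
In Python, from rig import arm, viewer, ticket, search_frame gives the robot as it stands.
- The arm moves only by the shell command python3 -m handwheel 'ROWS' [OPENING] [FORCE]. ROWS is JSON, a list of rows, each an object with "offset": the shift along the tool's x, y, z in m, a list of three; "twist": the turn about the tool's z in rad. In form: [{"offset": [x, y, z], "twist": twist}, ...]. A call has exactly 8 rows; each row is the pose to reach, as a shift and turn from the pose commanded when the call began, along the tool's axes at that moment; what a row does not reach only later rows make up. A row lasts 1/12 s, in which the tool goes at most 41.7 mm and 7.16 degrees, less where a joint would pass 70% of its speed; a pose out of reach is approached as far as the arm can. A call with a gripper value outside its range is refused whole. OPENING is the closure, from -1 (fully open) to 1 (shut), set as the call begins (- or left out, the last holds). The fingers move at their own pace and stop on an object; FORCE is the grip in N (left out, the last holds). Time passes only in rows, so rows that repeat a pose let the fingers close, or fill a call up. It gives the time, the measured TCP pose, the force, the opening and the grip force at its end, in the units of the state.
- arm.get_obs(): the state, without advancing time (a new reading comes with each control period).
- viewer.snapshot(name): name is "side" or "top"; returns the picture (480x640x3 uint8, red, green, blue); there is no depth.
- viewer.camera_model(name): a dict with "fovy" (degrees; the focal length in pixels is half the picture's height over the tangent of half this angle, whatever the lens; pixels are square), "cx", "cy" (the principal point, pixels), "pose" (4x4, takes a point from camera to world coordinates). Camera axes: x right, y up, looking along -z (the intrinsics and any distortion apply to the point x, -y, -z); pixel columns grow to the right and rows downward; lengths in m; the calibration is good to about 2 mm. A picture is of the moment at which its call begins. camera_model takes no time and is no camera call.
- ticket.close_job(): hands the job in; it is judged then, once.
Trained networks look in the newest picture that a camera, given by its name, has taken for a name from the list of things; names that differ only in an ending like _2 or _b are one class to them, and where a whole thing is asked for, a point or a joint stands for the part that bears it (a point fixed in the world has none). Each returns a list of dicts, best first, with "confidence" (0 to 1); they miss things now and then, are a little off and sometimes report something else, mostly with a low value. They report only what shows in the picture. A call takes as long as a camera call.
- search_frame(camera, target): "rect" ([left, top, width, height] in pixels, round what is visible of it).
The state is a dict: "time_s": time; "joint_pos": joint angles; "joint_vel": joint speeds; "effort": joint torques, N m; "ee_pos": TCP position; "orientation": TCP orientation; "ft_force": force on the tool from outside, world axes, zero at the start; "ft_torque": the same for the moment, N m; "finger_gap": finger opening in m; "grip_force": force on a finger pad.
Only numpy, scipy, OpenCV 4.12 (cv2) and the standard library are available. Lean on these libraries where they do the work, as an engineer would, in place of code of your own. Each camera call takes 0.05 s, during which the arm holds its last target. There are 200 camera calls.

## Working session

There is one attempt and no reset: what is moved stays moved. The work goes in short steps, Python scripts to look and compute and a shell command to move; the robot and the scene stay as the last step left them, time stands still between calls to the robot, and variables do not carry over. Pictures are saved under pics/ and viewed, at most 10 in all, crops included, and the job is handed in when it is done.

```bash
mkdir -p pics; ls; python3 - <<'E'
from rig import arm, viewer, ticket, search_frame
import cv2,numpy as np
o=arm.get_obs();print({k:np.round(v,3).tolist() for k,v in o.items()})
for c in("side","top"):
    im=viewer.snapshot(c);cv2.imwrite(f"pics/{c}0.png",im[:,:,::-1])
    m=viewer.camera_model(c);print(c,m)
    for t in("holder_tab","holder_hook","rack","nb_left","skimmer","mug","egg_cup","sugar_jar"):
        print(t,[(np.round(d["rect"],1).tolist(),round(d["confidence"],2)) for d in search_frame(c,t)[:4]])
E
```

```text
pics
{'time_s': 0.0, 'joint_pos': [1.132, 0.213, -0.035, 1.324, 0.0, 1.571], 'joint_vel': [-0.0, -0.001, -0.001, 0.0, -0.001, -0.0], 'effort': [0.0, -68.617, 48.711, 0.018, -0.0, 0.0], 'ee_pos': [0.212, 0.452, 0.231], 'orientation': [0.218, 0.976, -0.001, -0.0], 'ft_force': [0.123, 0.019, -0.014], 'ft_torque': [0.009, 0.047, -0.018], 'grip_force': 0.0, 'finger_gap': 0.086}
side {'fovy': 55.517619625689534, 'cx': 317.81059031328476, 'cy': 231.033044651328, 'pose': array([[-0.82697411,  0.44161073, -0.34798532,  0.28628737],
       [-0.5620342 , -0.63256351,  0.53289864,  0.42011898],
       [ 0.01521094,  0.63627303,  0.77131398,  0.6885677 ],
       [ 0.        ,  0.        ,  0.        ,  1.        ]])}
holder_tab [([330.0, 261.6, 29.9, 79.6], 0.57)]
holder_hook [([324.4, 260.7, 35.5, 78.8], 0.86)]
rack [([298.7, 76.6, 96.5, 175.8], 0.58)]
nb_left [([325.1, 131.3, 26.6, 84.6], 0.81)]
skimmer [([345.2, 84.2, 32.7, 82.9], 0.71), ([362.1, 71.4, 24.1, 71.5], 0.7)]
mug [([408.3, 177.0, 56.6, 55.9], 0.81)]
egg_cup [([179.4, 290.5, 30.3, 41.0], 0.56), ([345.6, 83.0, 33.9, 85.1], 0.26)]
sug
[... 210 characters left out ...]
26e-01],
       [-9.99976373e-01, -5.23586874e-04, -6.85420442e-03,
         1.06388576e-02],
       [-6.85628965e-03,  1.47844193e-01,  9.88986899e-01,
         1.09224917e+00],
       [ 0.00000000e+00,  0.00000000e+00,  0.00000000e+00,
         1.00000000e+00]])}
holder_tab [([263.6, 280.8, 26.3, 30.4], 0.71), ([448.1, 180.0, 43.1, 38.8], 0.43)]
holder_hook [([261.2, 285.3, 28.1, 22.6], 0.97)]
rack [([339.5, 171.2, 204.4, 85.1], 0.56)]
nb_left [([364.8, 193.3, 33.0, 39.6], 0.77), ([263.0, 279.2, 27.8, 31.1], 0.34)]
skimmer [([478.5, 168.4, 47.0, 43.0], 0.74)]
mug [([411.8, 285.1, 66.7, 48.2], 0.56)]
egg_cup [([194.6, 171.3, 27.6, 26.5], 0.73)]
sugar_jar [([135.0, 268.5, 49.2, 42.2], 0.97)]
```

View pics/side0.png

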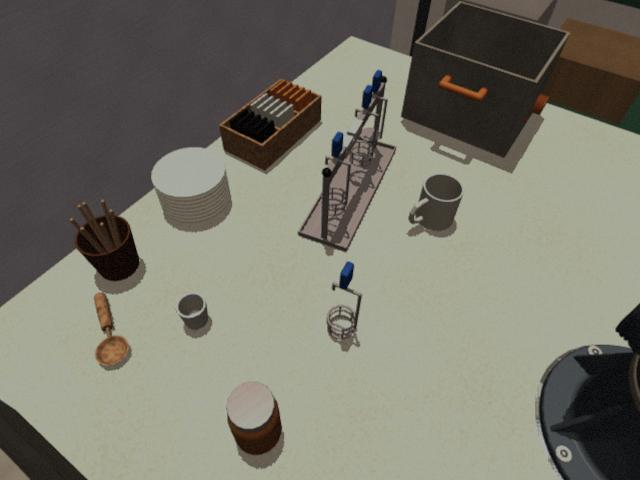

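View pics/top0.png

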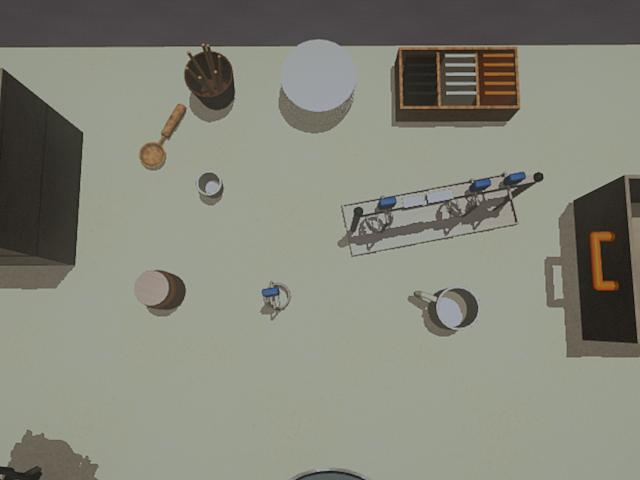

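The top picture shows the holder's blue tab at about (271,292), the rack running from (358,212) to (538,177), and the mug at (455,308). I'll zoom in and segment the blue tabs.

```bash
cat > h.py <<'E'
import numpy as np,cv2
from rig import viewer
def ray(c,u,v,z):
    m=viewer.camera_model(c);f=240/np.tan(np.radians(m["fovy"]/2));P=m["pose"]
    d=P[:3,:3]@np.array([(u-m["cx"])/f,-(v-m["cy"])/f,-1]);o=P[:3,3]
    return o+d*(z-o[2])/d[2]
def proj(c,p):
    m=viewer.camera_model(c);f=240/np.tan(np.radians(m["fovy"]/2));P=m["pose"]
    q=P[:3,:3].T@(np.array(p)-P[:3,3]);return np.array([m["cx"]-f*q[0]/q[2],m["cy"]+f*q[1]/q[2]])
def blobs(im):
    r,g,b=[im[:,:,i].astype(int) for i in range(3)]
    k=((b>r+40)&(b>g+25)).astype(np.uint8)
    n,l,s,c=cv2.connectedComponentsWithStats(k)
    out=[]
    for i in range(1,n):
        if s[i,4]>15: out.append((c[i],s[i],cv2.minAreaRect(np.argwhere(l==i)[:,::-1].astype(np.float32))))
    return out
E
python3 - <<'E'
from h import *
a=cv2.imread("pics/top0.png");b=cv2.imread("pics/side0.png")
for c,im in(("top",a),("side",b)):
    for x in blobs(im[:,:,::-1]): print(c,np.round(x[0],1),x[1],np.round(x[2][0],1),np.round(x[2][1],1),round(x[2][2],1), np.round(ray(c,*x[0],.154),4))
R=lambda i,x,y,w,h,k:cv2.resize(i[y:y+h,x:x+w],None,fx=k,fy=k,interpolation=cv2.INTER_CUBIC)
t=R(a,335,160,220,110,3.6)[:, :792]
h=R(a,245,270,50,50,4)
s=R(b,290,60,110,190,1)
s2=R(b,300,250,70,95,2)
cv=np.zeros((600,792,3),np.uint8);cv[:396]=t[:396];cv[396:596,:200]=h;cv[400:590,210:320]=s;cv[400:590,330:470]=s2
cv2.imwrite("pics/zoom0.png",cv)
E
```

```text
top [517.1 176. ] [509 172  17   9 101] [517.  176.1] [ 6.5 15.7] 78.7 [ 0.6413 -0.3098  0.154 ]
top [482.3 182.6] [475 179  16   9 103] [482.3 182.6] [ 6.7 15.3] 79.7 [ 0.6302 -0.2521  0.154 ]
top [387.7 200.8] [380 197  16   9 104] [387.6 200.8] [ 6.6 15.7] 79.7 [ 0.5998 -0.0957  0.154 ]
top [269.8 291.4] [262 288  16   8  97] [269.7 291.4] [ 6.4 15.1] 81.9 [0.4514 0.0961 0.154 ]
side [377.5  73.9] [374  70   8   8  43] [377.5  74. ] [4.9 9.2] 45.0 [ 0.6671 -0.3811  0.154 ]
side [367.9  89. ] [364  85   9   9  47] [368.  89.] [5.4 8.9] 26.6 [ 0.6554 -0.3204  0.154 ]
side [337.5 137. ] [333 132  10  11  66] [337.5 137. ] [ 5.8 11.6] 33.7 [ 0.6235 -0.1547  0.154 ]
side [346.7 269.3] [341 262  13  15 115] [346.6 269.3] [ 7.6 15.2] 26.6 [0.454  0.0855 0.154 ]
```

View pics/zoom0.png

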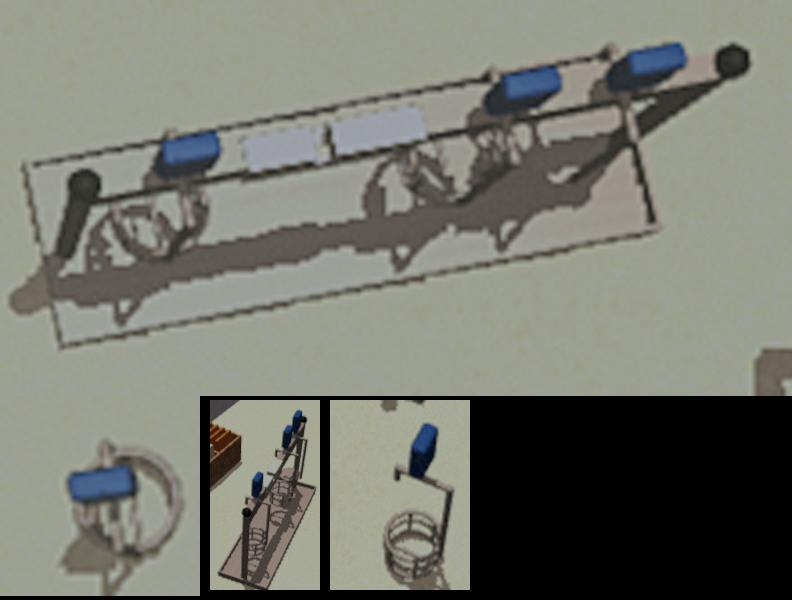

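The zoom shows the clip's two light pieces with the dark notch between them at about (425.6,199) px. The standing holder's prong is on the far side and its stem near the robot, so it already faces like the rack. Next I fit the poses.

```bash
cat >> h.py <<'E'
from scipy.optimize import least_squares
def tabfit(z,yaw,tp,sp):
    B=np.array([[i*.006,j*.013,k*.018] for i in(-1,1) for j in(-1,1) for k in(-1,1)])
    def cen(c,p):
        w=np.c_[B[:,0]*np.cos(yaw)-B[:,1]*np.sin(yaw),B[:,0]*np.sin(yaw)+B[:,1]*np.cos(yaw),B[:,2]]+p
        h=cv2.convexHull(np.array([proj(c,q) for q in w],np.float32));M=cv2.moments(h)
        return np.array([M["m10"],M["m01"]])/M["m00"]
    def res(x,zz=z):
        p=[x[0],x[1],zz]; r=[]
        if tp is not None:r+=list(cen("top",p)-tp)
        if sp is not None:r+=list(cen("side",p)-sp)
        return r
    s=least_squares(res,[.5,0]);f=least_squares(lambda x:res(x,x[2]),[.5,0,z]) if tp is not None and sp is not None else s
    return s.x,s.fun,f.x
E
python3 - <<'E'
from h import *
np.set_printoptions(precision=4,suppress=True)
T={"holder":(.154,.15,(269.8,291.4),(346.7,269.3)),"nbl":(.1995,.19,(387.7,200.8),(337.5,137)),"nbr":(.1995,.19,(482.3,182.6),(367.9,89)),"skim":(.1995,.19,(517.1,176),(377.5,73.9))}
P={}
for k,v in T.items(): P[k]=tabfit(*v);print(k,*P[k])
# holder yaw from crossbar
a=ray("side",333.5,285,.120);b=ray("side",360,295,.120);print("crossbar",a,b,np.arctan2(*(a-b)[1::-1]))
L=P["nbl"][0];R=P["nbr"][0];S=P["skim"][0]
d=(L-S);print("len",np.hypot(*d),np.hypot(*(L-R)));yaw=np.arctan2(-d[0],d[1]);print("yaw",yaw)
yh=np.array([-np.sin(yaw),np.cos(yaw)]);land=np.mean([L-92*1e-3*yh,R+.057*yh,S+.112*yh],0);print("land",land)
# tray corners (zoom px)
for c in((24,165),(605,50),(655,230),(62,347)): print("tray",ray("top",335+c[0]/3.6,160+c[1]/3.6,.012)[:2])
for c in((326,140),(244,150),(426,125)):
    p=ray("top",335+c[0]/3.6,160+c[1]/3.6,.175)[:2]-land;print("clip rack xy",p@[yh[1],-yh[0]],p@yh)
for n,c,z in(("mug",(455,308),.08),):print(n,ray("top",*c,z))
E
```

```text
holder [0.4514 0.0903] [ 3.3951 -0.078  -0.1966  2.9052] [0.45   0.0944 0.1675]
nbl [ 0.5888 -0.088 ] [-1.5     0.5895 -2.7984  6.7838] [ 0.5861 -0.0892  0.2138]Traceback (most recent call last):
  File "<stdin>", line 5, in <module>
  File "h.py", line 30, in tabfit
    s=least_squares(res,[.5,0]);f=least_squares(lambda x:res(x,x[2]),[.5,0,z]) if tp is not None and sp is not None else s
    return func(*args, **kwargs)
    result = trf(vector_fun.fun, vector_fun.jac, x0, f0, J0, lb, ub, ftol, xtol,
                 gtol, max_nfev, x_scale, loss_function, tr_solver,
                 tr_options.copy(), verbose, callback=callback_wrapped)
    return trf_no_bounds(
        fun, jac, x0, f0, J0, ftol, xtol, gtol, max_nfev, x_scale,
        loss_function, tr_solver, tr_options, verbose, callback=callback)
    J = jac(x)
    self._update_jac()
    ~~~~~~~~~~~~~~~~^^
    self.J = self.jac_wrapped(xp_copy(self.x), f0=self.f)
             ~~~~~~~~~~~~~~~~^^^^^^^^^^^^^^^^^^^^^^^^^^^^
    J, dct = approx_derivative(
             ~~~~~~~~~~~~~~~~~^
        self.fun,
        ^^^^^^^^^
    ...<2 l
[... 500 characters left out ...]
*self.args, **self.kwargs))
                      ~~~~~~~~^^^^^^^^^^^^^^^^^^^^^^^^^^^^^^
    return np.atleast_1d(self.fun(x))
                         ~~~~~~~~^^^
    return self.f(x, *self.args, **self.kwargs)
           ~~~~~~^^^^^^^^^^^^^^^^^^^^^^^^^^^^^^
  File "h.py", line 27, in res
    if tp is not None:r+=list(cen("top",p)-tp)
                              ~~~^^^^^^^^^
  File "h.py", line 23, in cen
    h=cv2.convexHull(np.array([proj(c,q) for q in w],np.float32));M=cv2.moments(h)
                               ~~~~^^^^^
  File "h.py", line 8, in proj
    m=viewer.camera_model(c);f=240/np.tan(np.radians(m["fovy"]/2));P=m["pose"]
ValueError: time passes only in moves, steps and waits
```

```bash
sed -i 's/^from rig import viewer/from rig import viewer as V\nclass viewer:\n    C={}\n    def camera_model(c):\n        if c not in viewer.C: viewer.C[c]=V.camera_model(c)\n        return viewer.C[c]/' h.py
python3 - <<'E'
from h import *
np.set_printoptions(precision=4,suppress=True)
T={"holder":(.154,.15,(269.8,291.4),(346.7,269.3)),"nbl":(.1995,.19,(387.7,200.8),(337.5,137)),"nbr":(.1995,.19,(482.3,182.6),(367.9,89)),"skim":(.1995,.19,(517.1,176),(377.5,73.9))}
P={k:ray("top",*v[2],v[0]+.018)[:2] for k,v in T.items()}
for k,v in T.items(): print(k,P[k],"side expected tab",proj("side",[*P[k],v[0]]),"topface",proj("side",[*P[k],v[0]+.018]),"seen",v[3])
a=ray("side",333.5,285,.120);b=ray("side",360,295,.120);print("crossbar",a,b,np.arctan2(*(a-b)[1::-1]))
L,R,S=P["nbl"],P["nbr"],P["skim"]
d=(L-S);print("len",np.hypot(*d),np.hypot(*(L-R)));yaw=np.arctan2(-d[0],d[1]);print("yaw",yaw)
yh=np.array([-np.sin(yaw),np.cos(yaw)]);land=np.mean([L-92*1e-3*yh,R+.057*yh,S+.112*yh],0);print("land",land)
for c in((24,165),(605,50),(655,230),(62,347)): print("tray",ray("top",335+c[0]/3.6,160+c[1]/3.6,.012)[:2])
for c in((326,140),(244,150),(426,125)):
    p=ray("top",335+c[0]/3.6,160+c[1]/3.6,.175)[:2]-land;print("clip rack xy",p@[yh[1],-yh[0]],p@yh)
print("mug",ray("top",455,308,.08))
E
```

```text
holder [0.4504 0.0944] side expected tab [345.6549 274.7331] topface [346.4678 267.3962] seen (346.7, 269.3)
nbl [ 0.5861 -0.0886] side expected tab [336.294  144.3964] topface [336.8104 135.6989] seen (337.5, 137)
nbr [ 0.6145 -0.2343] side expected tab [366.0654  96.5931] topface [367.0274  88.0137] seen (367.9, 89)
skim [ 0.6249 -0.2881] side expected tab [375.6255  81.3772] topface [376.7058  72.8744] seen (377.5, 73.9)
crossbar [0.4659 0.0993 0.12  ] [0.4249 0.0918 0.12  ] 0.18246228302218587
len 0.20327923883478327 0.14844087859991076
yaw 0.19179536519377624
land [ 0.6036 -0.1784]
tray [ 0.6208 -0.0248]
tray [ 0.6824 -0.3319]
tray [ 0.5859 -0.3534]
tray [ 0.5246 -0.044 ]
clip rack xy -0.0005351958813863836 0.02485468538983603
clip rack xy 0.0020131059172132943 0.06166588708699034
clip rack xy -0.002398142425266894 -0.020367449296151103
mug [ 0.4271 -0.2168  0.08  ]
```

```bash
cat >> h.py <<'E'
def togo(x,y,z,ang):
    from rig import arm
    from scipy.spatial.transform import Rotation as Ro
    o=arm.get_obs();R=Ro.from_quat(o["orientation"]).as_matrix()
    a=np.arctan2(R[1,1],R[0,1]);t=(a-ang+np.pi/2)%np.pi-np.pi/2
    print("t",round(o["time_s"],2),"tcp",np.round(o["ee_pos"],4),"yang",round(a,4),"z",np.round(R[:,2],3),"f",np.round(o["ft_force"],2),"gap",round(float(o["finger_gap"]),4))
    print("offset",np.round(R.T@(np.array([x,y,z])-o["ee_pos"]),4),"twist",round(t,4))
E
python3 -m handwheel '[{"offset":[-0.025,-0.015,0],"twist":0.06},{"offset":[-0.055,-0.033,0],"twist":0.13},{"offset":[-0.085,-0.051,0],"twist":0.2},{"offset":[-0.115,-0.069,0],"twist":0.28},{"offset":[-0.145,-0.087,0],"twist":0.36},{"offset":[-0.175,-0.105,0],"twist":0.44},{"offset":[-0.205,-0.123,0],"twist":0.52},{"offset":[-0.235,-0.141,0],"twist":0.6}]' -1
python3 -c "
from h import *
togo(.4504,.0944,.20,.17)"
```

```text
time_s: 1.57
ee_pos: [0.3659, 0.2236, 0.2315]
orientation: [0.498, 0.867, 0.0, 0.0]
ft_force: [0.3, 0.9, -0.2]
finger_gap: 0.0858
grip_force: 0.0
t 1.57 tcp [0.3659 0.2236 0.2315] yang 0.5282 z [ 0.  0. -1.] f [ 0.32  0.91 -0.17] gap 0.0858
offset [-0.1542  0.0079  0.0315] twist 0.3582
```

```bash
python3 -m handwheel '[{"offset":[-0.028,0.001,0],"twist":0.06},{"offset":[-0.056,0.003,0],"twist":0.13},{"offset":[-0.084,0.004,0.004],"twist":0.2},{"offset":[-0.112,0.006,0.01],"twist":0.26},{"offset":[-0.135,0.007,0.018],"twist":0.31},{"offset":[-0.148,0.008,0.024],"twist":0.34},{"offset":[-0.154,0.008,0.028],"twist":0.358},{"offset":[-0.154,0.008,0.03],"twist":0.358}]'
python3 - <<'E'
from h import *
from rig import search_frame
im=V.snapshot("side");cv2.imwrite("pics/side1.png",im[:,:,::-1]);
cv2.imwrite("pics/s1.png",cv2.resize(im[180:380,220:460,::-1],None,fx=3,fy=3))
togo(.4504,.0944,.138,.17)
E
```

```text
time_s: 2.23
ee_pos: [0.4504, 0.0957, 0.2008]
orientation: [0.644, 0.765, -0.0, -0.0]
ft_force: [-0.5, 0.9, 0.2]
finger_gap: 0.0854
grip_force: 0.0
t 2.28 tcp [0.4499 0.0964 0.2007] yang 0.1738 z [-0.001 -0.    -1.   ] f [-0.3   1.27 -1.13] gap 0.0854
offset [-0.0021  0.0002  0.0627] twist 0.0038
```

View pics/s1.png

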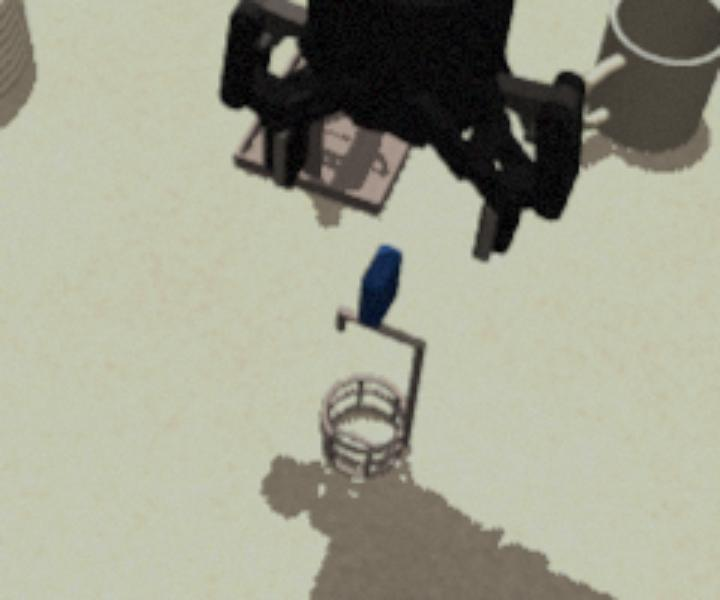

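The open fingers straddle the blue tab (crop ~(380,285)) and are aligned with its 12 mm side. Descend and close.

```bash
python3 -m handwheel '[{"offset":[-0.001,0,0.01],"twist":0.004},{"offset":[-0.002,0,0.022],"twist":0.004},{"offset":[-0.002,0,0.034],"twist":0.004},{"offset":[-0.002,0,0.046],"twist":0.004},{"offset":[-0.002,0,0.056],"twist":0.004},{"offset":[-0.002,0,0.061],"twist":0.004},{"offset":[-0.002,0,0.062],"twist":0.004},{"offset":[-0.002,0,0.062],"twist":0.004}]'
python3 -m handwheel '[{"offset":[0,0,0],"twist":0},{"offset":[0,0,0],"twist":0},{"offset":[0,0,0],"twist":0},{"offset":[0,0,0],"twist":0},{"offset":[0,0,0],"twist":0},{"offset":[0,0,0],"twist":0},{"offset":[0,0,0],"twist":0},{"offset":[0,0,0],"twist":0}]' 1 40
python3 -m handwheel '[{"offset":[0,0,0],"twist":0},{"offset":[0,0,0],"twist":0},{"offset":[0,0,0],"twist":0},{"offset":[0,0,0],"twist":0},{"offset":[0,0,0],"twist":0},{"offset":[0,0,0],"twist":0},{"offset":[0,0,0],"twist":0},{"offset":[0,0,0],"twist":0}]'
python3 -c "
from h import *
togo(.4504,.0944,.138,.17)"
```

```text
time_s: 2.95
ee_pos: [0.4505, 0.0948, 0.1393]
orientation: [0.644, 0.765, -0.0, -0.0]
ft_force: [0.7, -0.6, 1.2]
finger_gap: 0.0856
grip_force: 0.0
time_s: 3.62
ee_pos: [0.4506, 0.0944, 0.1394]
orientation: [0.645, 0.765, -0.0, 0.0]
ft_force: [-1.9, -1.0, 4.2]
finger_gap: 0.0117
grip_force: 40.5
time_s: 4.28
ee_pos: [0.4507, 0.0944, 0.1395]
orientation: [0.645, 0.765, 0.0, 0.0]
ft_force: [-1.3, -1.8, 5.4]
finger_gap: 0.0114
grip_force: 40.7
t 4.28 tcp [0.4507 0.0944 0.1395] yang 0.1699 z [ 0. -0. -1.] f [-1.29 -1.8   5.36] gap 0.0114
offset [ 0.     -0.0003  0.0015] twist -0.0001
```

```bash
python3 -m handwheel '[{"offset":[0,0,-0.006],"twist":0},{"offset":[0,0,-0.02],"twist":0},{"offset":[0,0,-0.036],"twist":0},{"offset":[0,0,-0.054],"twist":0},{"offset":[0,0,-0.072],"twist":0},{"offset":[0,0,-0.086],"twist":0},{"offset":[0,0,-0.095],"twist":0},{"offset":[0,0,-0.0975],"twist":0}]'
python3 -m handwheel '[{"offset":[0,0,-0.001],"twist":0},{"offset":[0,0,-0.001],"twist":0},{"offset":[0,0,-0.001],"twist":0},{"offset":[0,0,-0.001],"twist":0},{"offset":[0,0,-0.001],"twist":0},{"offset":[0,0,-0.001],"twist":0},{"offset":[0,0,-0.001],"twist":0},{"offset":[0,0,-0.001],"twist":0}]'
python3 -c "
from h import *
togo(.5388,-.1859,.237,.192)"
```

```text
time_s: 4.95
ee_pos: [0.4511, 0.0947, 0.2382]
orientation: [0.645, 0.765, 0.001, 0.0]
ft_force: [0.4, -0.0, -1.9]
finger_gap: 0.0113
grip_force: 39.7
time_s: 5.62
ee_pos: [0.4506, 0.0945, 0.2377]
orientation: [0.645, 0.765, -0.0, -0.0]
ft_force: [0.0, 0.2, -1.2]
finger_gap: 0.0115
grip_force: 39.7
t 5.62 tcp [0.4506 0.0945 0.2377] yang 0.17 z [-0. -0. -1.] f [ 0.04  0.16 -1.17] gap 0.0115
offset [-0.2913  0.0395  0.0007] twist -0.022
```

```bash
python3 -m handwheel '[{"offset":[-0.008,0.001,0],"twist":0},{"offset":[-0.024,0.003,0],"twist":-0.002},{"offset":[-0.046,0.006,0],"twist":-0.004},{"offset":[-0.07,0.01,0],"twist":-0.006},{"offset":[-0.094,0.013,0],"twist":-0.008},{"offset":[-0.118,0.016,0],"twist":-0.01},{"offset":[-0.142,0.019,0],"twist":-0.012},{"offset":[-0.166,0.022,0],"twist":-0.014}]'
python3 -m handwheel '[{"offset":[-0.024,0.003,0],"twist":-0.002},{"offset":[-0.048,0.006,0],"twist":-0.004},{"offset":[-0.072,0.01,0],"twist":-0.006},{"offset":[-0.094,0.013,0],"twist":-0.008},{"offset":[-0.11,0.016,0],"twist":-0.008},{"offset":[-0.12,0.017,0],"twist":-0.008},{"offset":[-0.125,0.018,0],"twist":-0.008},{"offset":[-0.125,0.018,0],"twist":-0.008}]'
python3 - <<'E'
from h import *
im=V.snapshot("side");im2=V.snapshot("top")
cv=np.zeros((480,800,3),np.uint8);cv[:,:400]=cv2.resize(im[50:290,260:460],(400,480))[:,:,::-1];cv[:400,400:]=cv2.resize(im2[140:340,330:530],(400,400))[:,:,::-1]
cv2.imwrite("pics/pre.png",cv)
for c,i in(("side",im),("top",im2)):
    for b in blobs(i):print(c,np.round(b[0],1),b[1][4])
togo(.5388,-.1859,.237,.192)
E
```

```text
time_s: 6.28
ee_pos: [0.5006, -0.0672, 0.2378]
orientation: [0.639, 0.769, -0.0, 0.0]
ft_force: [0.6, 0.3, -1.6]
finger_gap: 0.0118
grip_force: 39.7
time_s: 6.95
ee_pos: [0.5409, -0.1857, 0.2375]
orientation: [0.636, 0.771, -0.0, -0.0]
ft_force: [1.6, 0.3, -1.1]
finger_gap: 0.0112
grip_force: 39.7
side [368.   89.1] 49
side [394.2  90. ] 39
side [337.5 137. ] 67
top [387.6 200.9] 110
t 7.05 tcp [ 0.5408 -0.1845  0.2378] yang 0.1923 z [-0.  0. -1.] f [-1.25  0.11 -0.93] gap 0.0114
offset [-0.001  -0.0022  0.0008] twist 0.0003
```

View pics/pre.png

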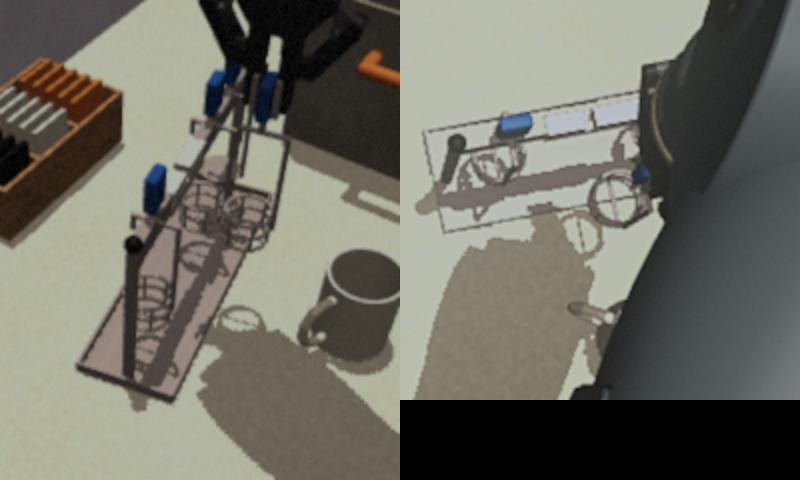

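The holder hangs level in front of the bar: prong corner about (356,111) px and stem corner about (404,120) px. I'll check those against the expected projection.

```bash
python3 - <<'E'
from h import *
h=np.array([.5408,-.1845]);u=np.array([.9816,.1908])
print(proj("side",[*(h+.018*u),.2182]),proj("side",[*(h-.024*u),.2182]))
togo(.6026,-.1735,.237,.192)
E
```

```text
[379.73910666 113.08824292] [403.47459622 119.3425302 ]
t 7.05 tcp [ 0.5408 -0.1845  0.2378] yang 0.1923 z [-0.  0. -1.] f [-1.25  0.11 -0.93] gap 0.0114
offset [-0.001   0.0628  0.0008] twist 0.0003
```

The stem matches. The extra length to the left is the right neighbour's crossbar behind it. Go over the bar.

```bash
python3 -m handwheel '[{"offset":[-0.001,0.005,0],"twist":0},{"offset":[-0.001,0.014,0],"twist":0},{"offset":[-0.001,0.024,0],"twist":0},{"offset":[-0.001,0.034,0],"twist":0},{"offset":[-0.001,0.044,0],"twist":0},{"offset":[-0.001,0.053,0],"twist":0},{"offset":[-0.001,0.059,0],"twist":0},{"offset":[-0.001,0.062,0],"twist":0}]'
python3 -m handwheel '[{"offset":[0,0.001,0.004],"twist":0},{"offset":[0,0.001,0.010],"twist":0},{"offset":[0,0.001,0.016],"twist":0},{"offset":[0,0.001,0.022],"twist":0},{"offset":[0,0.001,0.027],"twist":0},{"offset":[0,0.001,0.031],"twist":0},{"offset":[0,0.001,0.033],"twist":0},{"offset":[0,0.001,0.033],"twist":0}]'
python3 - <<'E'
from h import *
im=V.snapshot("side");im2=V.snapshot("top")
cv=np.zeros((480,800,3),np.uint8);cv[:,:400]=cv2.resize(im[60:180,300:400],(400,480),interpolation=cv2.INTER_CUBIC)[:,:,::-1];cv[:400,400:]=cv2.resize(im2[140:340,330:530],(400,400))[:,:,::-1]
cv2.imwrite("pics/over.png",cv)
togo(.6026,-.1735,.197,.192)
E
```

```text
time_s: 7.72
ee_pos: [0.6027, -0.1733, 0.2377]
orientation: [0.636, 0.772, 0.0, -0.0]
ft_force: [0.3, 0.0, -0.9]
finger_gap: 0.0116
grip_force: 39.7
time_s: 8.38
ee_pos: [0.6027, -0.1739, 0.2043]
orientation: [0.636, 0.772, -0.0, -0.0]
ft_force: [0.4, 0.4, -1.1]
finger_gap: 0.0116
grip_force: 39.7
t 8.48 tcp [ 0.603 -0.174  0.205] yang 0.1919 z [ 0. -0. -1.] f [ 0.13  0.7  -1.46] gap 0.0116
offset [ 0.0006 -0.0003  0.008 ] twist -0.0001
```

View pics/over.png

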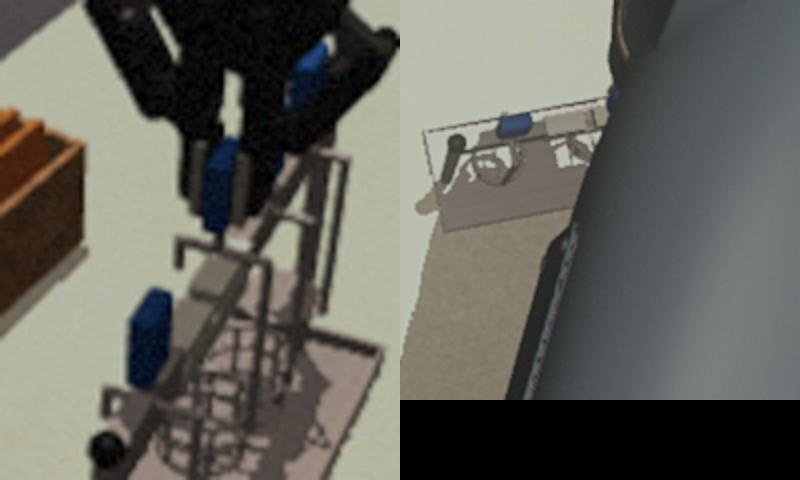

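The prong (crop (180,245)) is beyond the bar and the stem (265,330) is on the near side, so the hook straddles the clip. Lower it gently.

```bash
python3 -m handwheel '[{"offset":[0,0,0.001],"twist":0},{"offset":[0,0,0.002],"twist":0},{"offset":[0,0,0.003],"twist":0},{"offset":[0,0,0.004],"twist":0},{"offset":[0,0,0.005],"twist":0},{"offset":[0,0,0.006],"twist":0},{"offset":[0,0,0.006],"twist":0},{"offset":[0,0,0.006],"twist":0}]'
python3 -m handwheel '[{"offset":[0,0,0.0003],"twist":0},{"offset":[0,0,0.0006],"twist":0},{"offset":[0,0,0.0009],"twist":0},{"offset":[0,0,0.0012],"twist":0},{"offset":[0,0,0.0015],"twist":0},{"offset":[0,0,0.0015],"twist":0},{"offset":[0,0,0.0015],"twist":0},{"offset":[0,0,0.0015],"twist":0}]'
```

```text
time_s: 9.15
ee_pos: [0.6029, -0.1739, 0.1988]
orientation: [0.636, 0.772, -0.0, -0.0]
ft_force: [-0.3, 0.1, -1.7]
finger_gap: 0.0115
grip_force: 39.7
time_s: 9.82
ee_pos: [0.603, -0.1739, 0.1973]
orientation: [0.636, 0.772, -0.0, 0.0]
ft_force: [0.8, 1.0, -1.9]
finger_gap: 0.012
grip_force: 39.7
```

```bash
python3 -m handwheel '[{"offset":[0,0,0.0002],"twist":0},{"offset":[0,0,0.0004],"twist":0},{"offset":[0,0,0.0006],"twist":0},{"offset":[0,0,0.0008],"twist":0},{"offset":[0,0,0.001],"twist":0},{"offset":[0,0,0.001],"twist":0},{"offset":[0,0,0.001],"twist":0},{"offset":[0,0,0.001],"twist":0}]'
```

```text
time_s: 10.48
ee_pos: [0.6031, -0.174, 0.1967]
orientation: [0.636, 0.772, 0.0, 0.0]
ft_force: [-0.9, 0.4, 5.1]
finger_gap: 0.0113
grip_force: 40.7
```

Contact at about 6 N, right at the expected height. Slide left, checking the force as it goes.

```bash
python3 -m handwheel '[{"offset":[0.001,0,-0.0001],"twist":0},{"offset":[0.002,0,-0.0001],"twist":0},{"offset":[0.003,0,-0.0001],"twist":0},{"offset":[0.004,0,-0.0001],"twist":0},{"offset":[0.005,0,-0.0001],"twist":0},{"offset":[0.006,0,-0.0001],"twist":0},{"offset":[0.007,0,-0.0001],"twist":0},{"offset":[0.008,0,-0.0001],"twist":0}]'
python3 -m handwheel '[{"offset":[0.001,0,0],"twist":0},{"offset":[0.002,0,0],"twist":0},{"offset":[0.003,0,0],"twist":0},{"offset":[0.004,0,0],"twist":0},{"offset":[0.005,0,0],"twist":0},{"offset":[0.006,0,0],"twist":0},{"offset":[0.006,0,0],"twist":0},{"offset":[0.006,0,0],"twist":0}]'
```

```text
time_s: 11.15
ee_pos: [0.6017, -0.1663, 0.1967]
orientation: [0.636, 0.772, -0.0, 0.001]
ft_force: [0.9, -4.4, 5.6]
finger_gap: 0.0114
grip_force: 40.8
time_s: 11.82
ee_pos: [0.6005, -0.1602, 0.1967]
orientation: [0.636, 0.772, 0.0, 0.0]
ft_force: [-0.1, -2.4, 6.0]
finger_gap: 0.0119
grip_force: 40.8
```

```bash
python3 -m handwheel '[{"offset":[0.0004,0,0],"twist":0},{"offset":[0.0008,0,0],"twist":0},{"offset":[0.0012,0,0],"twist":0},{"offset":[0.0016,0,0],"twist":0},{"offset":[0.002,0,0],"twist":0},{"offset":[0.0024,0,0],"twist":0},{"offset":[0.0028,0,0],"twist":0},{"offset":[0.0028,0,0],"twist":0}]'
python3 -m handwheel '[{"offset":[0.0002,0,0],"twist":0},{"offset":[0.0004,0,0],"twist":0},{"offset":[0.0006,0,0],"twist":0},{"offset":[0.0008,0,0],"twist":0},{"offset":[0.001,0,0],"twist":0},{"offset":[0.0012,0,0],"twist":0},{"offset":[0.0012,0,0],"twist":0},{"offset":[0.0012,0,0],"twist":0}]'
```

```text
time_s: 12.48
ee_pos: [0.5999, -0.1575, 0.1966]
orientation: [0.636, 0.772, 0.0, 0.0]
ft_force: [-0.2, -3.3, 5.0]
finger_gap: 0.0114
grip_force: 40.8
time_s: 13.15
ee_pos: [0.5993, -0.1561, 0.1961]
orientation: [0.636, 0.772, -0.0, -0.0]
ft_force: [-0.7, 1.1, -0.9]
finger_gap: 0.0114
grip_force: 40.0
```

It dropped (fz went from +5 to -0.9 at rack y of about 22.6 mm). Nudge toward the notch centre and lower.

```bash
python3 -m handwheel '[{"offset":[0.0003,0,0],"twist":0},{"offset":[0.0006,0,0],"twist":0},{"offset":[0.0008,0,0.0003],"twist":0},{"offset":[0.0008,0,0.0006],"twist":0},{"offset":[0.0008,0,0.001],"twist":0},{"offset":[0.0008,0,0.0014],"twist":0},{"offset":[0.0008,0,0.0014],"twist":0},{"offset":[0.0008,0,0.0014],"twist":0}]'
```

```text
time_s: 13.82
ee_pos: [0.5994, -0.1554, 0.1951]
orientation: [0.636, 0.772, 0.0, -0.0]
ft_force: [-0.1, 1.9, -0.4]
finger_gap: 0.0113
grip_force: 39.9
```

```bash
python3 -m handwheel '[{"offset":[0,0,0.0007],"twist":0},{"offset":[0,0,0.0014],"twist":0},{"offset":[0,0,0.0021],"twist":0},{"offset":[0,0,0.0028],"twist":0},{"offset":[0,0,0.0035],"twist":0},{"offset":[0,0,0.004],"twist":0},{"offset":[0,0,0.004],"twist":0},{"offset":[0,0,0.004],"twist":0}]'
python3 -m handwheel '[{"offset":[0,0,0.0006],"twist":0},{"offset":[0,0,0.0012],"twist":0},{"offset":[0,0,0.0018],"twist":0},{"offset":[0,0,0.0024],"twist":0},{"offset":[0,0,0.003],"twist":0},{"offset":[0,0,0.0035],"twist":0},{"offset":[0,0,0.0035],"twist":0},{"offset":[0,0,0.0035],"twist":0}]'
```

```text
time_s: 14.48
ee_pos: [0.5993, -0.1551, 0.1908]
orientation: [0.636, 0.772, 0.0, -0.0]
ft_force: [-0.5, 5.0, 0.2]
finger_gap: 0.0114
grip_force: 40.0
time_s: 15.15
ee_pos: [0.5993, -0.155, 0.1873]
orientation: [0.636, 0.772, 0.0, -0.0]
ft_force: [-0.5, 6.8, 1.5]
finger_gap: 0.0112
grip_force: 40.2
```

```bash
python3 -m handwheel '[{"offset":[0.0002,0,0],"twist":0},{"offset":[0.0004,0,0],"twist":0},{"offset":[0.0006,0,0],"twist":0},{"offset":[0.0008,0,0],"twist":0},{"offset":[0.0008,0,0],"twist":0},{"offset":[0.0008,0,0],"twist":0},{"offset":[0.0008,0,0],"twist":0},{"offset":[0.0008,0,0],"twist":0}]'
python3 -m handwheel '[{"offset":[0,0,0.0003],"twist":0},{"offset":[0,0,0.0006],"twist":0},{"offset":[0,0,0.0009],"twist":0},{"offset":[0,0,0.0012],"twist":0},{"offset":[0,0,0.0015],"twist":0},{"offset":[0,0,0.0015],"twist":0},{"offset":[0,0,0.0015],"twist":0},{"offset":[0,0,0.0015],"twist":0}]'
```

```text
time_s: 15.82
ee_pos: [0.5992, -0.1547, 0.1875]
orientation: [0.636, 0.772, -0.0, -0.0]
ft_force: [0.2, 3.7, -0.9]
finger_gap: 0.0115
grip_force: 39.8
time_s: 16.48
ee_pos: [0.5992, -0.1547, 0.186]
orientation: [0.636, 0.772, -0.0, -0.0]
ft_force: [-1.1, 2.8, -0.1]
finger_gap: 0.0113
grip_force: 39.9
```

```bash
python3 -m handwheel '[{"offset":[0.0002,0,0],"twist":0},{"offset":[0.0005,0,0.0002],"twist":0},{"offset":[0.0006,0,0.0004],"twist":0},{"offset":[0.0006,0,0.0006],"twist":0},{"offset":[0.0006,0,0.0008],"twist":0},{"offset":[0.0006,0,0.001],"twist":0},{"offset":[0.0006,0,0.001],"twist":0},{"offset":[0.0006,0,0.001],"twist":0}]'
```

```text
time_s: 17.15
ee_pos: [0.5991, -0.1541, 0.185]
orientation: [0.636, 0.772, -0.0, -0.0]
ft_force: [0.0, 0.0, -2.0]
finger_gap: 0.0117
grip_force: 39.8
```

```bash
python3 -m handwheel '[{"offset":[0,0,0.0001],"twist":0},{"offset":[0,0,0.0002],"twist":0},{"offset":[0,0,0.0003],"twist":0},{"offset":[0,0,0.0004],"twist":0},{"offset":[0,0,0.0005],"twist":0},{"offset":[0,0,0.0005],"twist":0},{"offset":[0,0,0.0005],"twist":0},{"offset":[0,0,0.0005],"twist":0}]'
```

```text
time_s: 17.82
ee_pos: [0.5992, -0.1541, 0.1848]
orientation: [0.636, 0.772, 0.0, 0.0]
ft_force: [-1.5, -0.0, 5.1]
finger_gap: 0.011
grip_force: 40.8
```

On the notch floor. Unload, release, and raise.

```bash
python3 -m handwheel '[{"offset":[0,0,-0.0003],"twist":0},{"offset":[0,0,-0.0003],"twist":0},{"offset":[0,0,-0.0003],"twist":0},{"offset":[0,0,-0.0003],"twist":0},{"offset":[0,0,-0.0003],"twist":0},{"offset":[0,0,-0.0003],"twist":0},{"offset":[0,0,-0.0003],"twist":0},{"offset":[0,0,-0.0003],"twist":0}]' - 20
python3 -m handwheel '[{"offset":[0,0,0],"twist":0},{"offset":[0,0,0],"twist":0},{"offset":[0,0,0],"twist":0},{"offset":[0,0,0],"twist":0},{"offset":[0,0,0],"twist":0},{"offset":[0,0,0],"twist":0},{"offset":[0,0,0],"twist":0},{"offset":[0,0,0],"twist":0}]' -1
python3 - <<'E'
from h import *
im=V.snapshot("side")
cv2.imwrite("pics/rel.png",cv2.resize(im[60:180,300:420],(600,600),interpolation=cv2.INTER_CUBIC)[:,:,::-1])
for b in blobs(im):print(np.round(b[0],1),b[1][4])
t=[.5992,-.1541]
print("expect",proj("side",[*t,.1995]),proj("side",[*t,.2175]))
togo(.6,-.15,.185,.192)
E
```

```text
time_s: 18.48
ee_pos: [0.5992, -0.1541, 0.1848]
orientation: [0.636, 0.772, 0.0, 0.0]
ft_force: [0.0, -0.7, 3.4]
finger_gap: 0.0114
grip_force: 40.3
time_s: 19.15
ee_pos: [0.5991, -0.1541, 0.1848]
orientation: [0.636, 0.772, 0.0, 0.0]
ft_force: [0.7, 0.3, 0.3]
finger_gap: 0.0854
grip_force: 0.0
[351.6 114.4] 43
[337.6 137. ] 51
expect [350.34785284 121.52087033] [351.08874633 112.85647421]
t 19.2 tcp [ 0.5991 -0.1541  0.1848] yang 0.192 z [ 0. -0. -1.] f [-0.29 -0.39  0.68] gap 0.0852
offset [ 0.0039  0.0016 -0.0002] twist -0.0
```

View pics/rel.png

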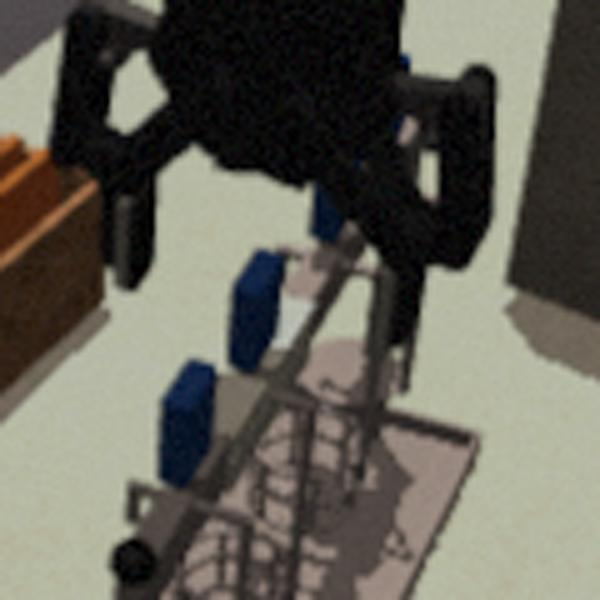

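The holder's tab at crop (255,310) hangs straight in the clip with the fingers open either side of it. The neighbours are in place. Retreat straight up.

```bash
python3 -m handwheel '[{"offset":[0,0,-0.003],"twist":0},{"offset":[0,0,-0.01],"twist":0},{"offset":[0,0,-0.02],"twist":0},{"offset":[0,0,-0.032],"twist":0},{"offset":[0,0,-0.046],"twist":0},{"offset":[0,0,-0.06],"twist":0},{"offset":[0,0,-0.07],"twist":0},{"offset":[0,0,-0.075],"twist":0}]'
python3 -m handwheel '[{"offset":[0,0,-0.005],"twist":0},{"offset":[0,0,-0.005],"twist":0},{"offset":[0,0,-0.005],"twist":0},{"offset":[0,0,-0.005],"twist":0},{"offset":[0,0,-0.005],"twist":0},{"offset":[0,0,-0.005],"twist":0},{"offset":[0,0,-0.005],"twist":0},{"offset":[0,0,-0.005],"twist":0}]'
python3 - <<'E'
from h import *
im=V.snapshot("side")
cv2.imwrite("pics/fin.png",cv2.resize(im[60:240,290:420],(520,600),interpolation=cv2.INTER_CUBIC)[:,:,::-1])
for b in blobs(im):print(np.round(b[0],1),b[1][4])
togo(.6,-.15,.185,.192)
E
```

```text
time_s: 19.87
ee_pos: [0.5996, -0.1542, 0.2623]
orientation: [0.636, 0.772, 0.001, 0.001]
ft_force: [0.1, -0.4, -0.4]
finger_gap: 0.0855
grip_force: 0.0
time_s: 20.53
ee_pos: [0.599, -0.1541, 0.2646]
orientation: [0.636, 0.772, -0.0, -0.0]
ft_force: [0.5, -0.1, -0.8]
finger_gap: 0.0856
grip_force: 0.0
[377.1  74. ] 38
[367.9  89.1] 48
[351.6 114. ] 45
[337.7 137. ] 49
t 20.58 tcp [ 0.5991 -0.1541  0.2647] yang 0.192 z [-0.  0. -1.] f [-1.48  0.12  0.15] gap 0.0854
offset [0.0038 0.0017 0.0797] twist 0.0
```

View pics/fin.png

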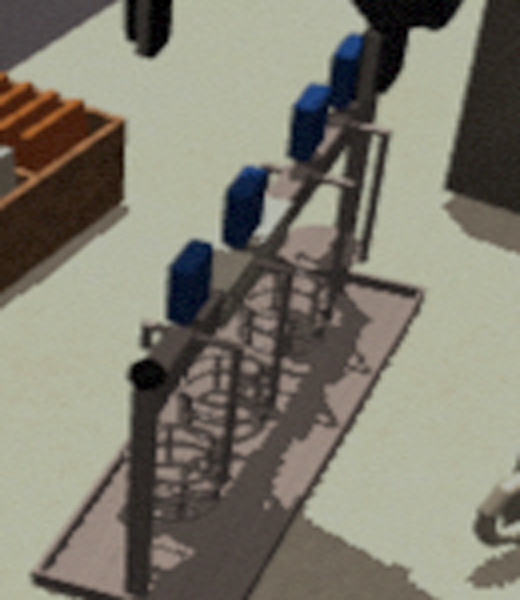

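Four tabs hang in line: ours at (351.6,114) px, still and upright, and the neighbours at their starting pixels. Handing in.

```bash
python3 -c "
from rig import ticket
print(ticket.close_job())"
```

```text
the job is handed in; nothing more can be done
None
```

The egg holder is hanging upright in the free notch with its hook on the notch floor, the neighbours did not visibly move, and the job is handed in at about 21 s; no verdict came back.

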